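Hold a spice drawer's front on for screwing

TASK

The little spice drawer has lost its wooden front, the board with the round knob: stand it upright on the narrow raised ledge before the drawer box, knob outward and sticking out equally at both sides, before you push the drawer back at all. Then press it flat against the box with a steady 10 N (7 to 13 N is fine) so that somebody can screw it on from inside, and finish while still holding it pressed like that, touching only the front and not the box. Do not ram the drawer back to its stop or let the front tip over, and leave the steel masala dabba and the ceramic bowl where they are.

Things in the scene. Friction and masses are not known exactly. Their poses are not given: they have to be found in the camera images.
- front: Loose drawer front: wooden board 18 mm thick (own x), 170 wide (y), 100 tall (z), 0.15 to 0.3 kg, at first standing upright on the slab on its long lower edge. Origin: centre of its underside. Round knob (22 mm across, sticking out 21 mm) on its -x face, 40 mm above the underside. The plain +x face goes against the drawer box.
- front_top (a point): Middle of the front's top edge, 100 mm above its origin. The board can be pinched here across its 18 mm thickness; once it stands on the ledge its top 50 mm rises above the box, so fingers fit behind it.
- runner: Fixed plywood stand the drawer box slides on. Origin: on the slab (z = 0), below the resting box's front face, mid width; +x level, to the back (the way to press), z up. Top board 190 mm wide, upper face 50 mm above the slab, from x = -34 mm to 215 mm. On it: side guides 18 mm high at y = +-80 to 90 mm, x = 35 to 200 mm; back stop 50 mm high at x = 200 mm.
- ledge (a point): Middle of the narrow ledge, on its upper face: the bare strip of the stand's top board before the box, 34 mm deep along the stand's x, 190 mm wide, 50 mm above the slab. 17 mm before the resting box's front face. The board carries on level under the box.
- drawer: Pale open drawer box, 150 mm wide (y) and deep (x), rim 50 mm above the ledge. Slides only along the stand's +x against springs: 0.5 N per mm (10 N moves it 20 mm), no preload, returns by itself, hard stop at 45 mm. Origin: on its flat front face (looks to -x), mid width, at ledge height; axes as the stand's. In place, the front's origin is at x = -9 mm, y = z = 0 here, axes parallel.
- dabba: Bystander: round closed steel masala dabba, 180 mm across, 80 mm tall with its knob. Origin: centre of underside.
- bowl: Bystander: white ceramic bowl, 124 mm across, 55 mm tall. Origin: centre of underside.
Not all that is in view belongs to the job. What is shaped like the front but turquoise or yellow is not meant.

How it is judged:
By the outcome, as a careful person would: the job done as asked, in the order asked, and still so for the second after the job is handed in, while the arm keeps its last pose, push and grip.
It also fails if it takes over 54 s, if anything falls off the work surface, if the arm or the gripper's body presses on something with over 40 N, if the wrist force passes 120 N, or if a joint passes its speed limit or range.

ROBOT

A 7-joint arm with a two-finger parallel gripper is mounted at the origin on the work surface. World frame = base frame: x ahead of the robot, y to its left, z up, the work surface at z = 0. Lengths are in mm, angles in degrees, forces in N, time in s.
With the tool pointing down it reaches from about 425 to 800 mm from the base axis. Payload 8.3 kg.
Tool frame: the origin (TCP) lies on the centre line of the jaws, within the pads' length; the fingertips stand 25 mm ahead of it and the grasp point (between the pads) lies 6 mm ahead of it; z points along the fingers, y is the line along which they close (so a half turn about z gives the same grasp; the last joint's range is limited). The gripper opens to 85 mm and grips with 20 to 120 N. Pads are 22 mm wide; open, the fingers measure 114 mm over their backs; the gripper's body (76 mm by 85 mm) begins 54 mm behind the grasp point. The pads swing forward as they close: fully open they stand 13 mm farther back than shut.
Start: joints at [59.994, 21.967, 0.94, 78.501, -0.361, 79.538, -2.664], TCP at [277.947, -559.777, 256.279] pointing down, gripper open.
Joint ranges: [-169.22, 169.22], [-14.56, 117.87], [-87.37, 89.26], [10.42, 133.3], [-82.24, 262.24], [0.94, 117.77], [-172.7, 172.7]. Speed limits (degrees/s): [136.94, 136.94, 172.46, 172.46, 180, 180, 180].

INTERFACE

Orientations are given as a 3x3 rotation matrix whose columns are the frame's x, y, z axes.
In Python, from bench import manip, cams gives the robot as it stands. Calls block until the motion is done:
- manip.move_pose(position, orientation): joint-space move of the TCP to a pose.
- manip.line_to(position, rate=150, rot=None, until_force=None): straight line of the TCP; rot=None keeps the orientation; rate is the mean speed in mm/s. With until_force (N) it stops when the force on the tool has changed by that much, and returns True; else False.
- manip.move_joints(angles): joint-space move.
- manip.command_gripper(opening, grasp_force=None): finger opening in mm; grasp_force is the grip in N (None keeps the last); returns when the fingers have stopped.
- manip.hold(seconds).
- manip.ik(position, orientation): joint angles nearest the present ones, or None.
- manip.get_state(): the state.
- cams.read_camera(name): name is "side" or "top"; returns the picture (384x512x3 uint8, red, green, blue); there is no depth.
- cams.camera_model(name): a dict with "fx", "fy", "cx", "cy" (pixels), "xyz" and "rotation" of the camera in the world. Camera axes: x right, y up, looking along -z (the intrinsics and any distortion apply to the point x, -y, -z); pixel columns grow to the right and rows downward; lengths in mm; the calibration is good to about 2 mm. A picture is of the moment at which its call begins. camera_model takes no time and is no camera call.
A pose or a line that the arm cannot do raises manip.MotionError and nothing moves.
- manip.sign_off(): hands the job in; it is judged then, once.
The state is a dict: "clock": time; "joint_pos": joint angles; "joint_velocities": joint speeds; "tau": joint torques, N m; "tool_pos": TCP position; "eef_rot": TCP orientation; "contact_force": force on the tool from outside, world axes, zero at the start; "moment": the same for the moment, N m; "width": finger opening in mm; "finger_force": force on a finger pad.
Only numpy, scipy, OpenCV 4.12 (cv2) and the standard library are available. Lean on these libraries where they do the work, as an engineer would, in place of code of your own. Each camera call takes 0.05 s, during which the arm holds its last target. There are 200 camera calls.

## Working session

There is one attempt and no reset: what is moved stays moved. The work goes in short steps, each a Python script; the robot and the scene stay as the last script left them, time stands still between calls to the robot, and variables do not carry over. Pictures are saved under pics/ and viewed, at most 10 in all, crops included, and the job is handed in when it is done.

```bash
ls; mkdir -p pics; python3 - <<'E'
from bench import manip,cams
import cv2
for n in("side","top"):
    im=cams.read_camera(n); cv2.imwrite(f"pics/{n}0.png",cv2.resize(im[:,:,::-1],(800,600),interpolation=cv2.INTER_CUBIC)); cv2.imwrite(f"raw_{n}.png",im[:,:,::-1])
    print(n,cams.camera_model(n))
s=manip.get_state();print(s)
E
```

```text
pics
side {'fx': 442.2693066238292, 'fy': 442.2693066238292, 'cx': 250.49977661085256, 'cy': 193.8241239321018, 'xyz': array([ 464.68418869, 1294.26567748, 1145.35744601]), 'rotation': array([[-0.99932956,  0.031465  , -0.0187186 ],
       [-0.03442087, -0.63323174,  0.77319646],
       [ 0.01247542,  0.77332239,  0.63389025]])}
top {'fx': 482.06762072207056, 'fy': 482.06762072207056, 'cx': 259.0718542304203, 'cy': 194.6358609205354, 'xyz': array([3.10281318e+02, 6.45719265e-01, 1.86071181e+03]), 'rotation': array([[ 0.02018362,  0.99480226, -0.09980521],
       [-0.99961107,  0.01815764, -0.02116637],
       [-0.01924412,  0.10019361,  0.99478184]])}
{'clock': 0.1, 'joint_pos': array([59.99529721, 22.01039164,  0.93869532, 78.55497363, -0.36059047,
       79.53910084, -2.66403088]), 'joint_velocities': array([ 0.0151191 , -0.08244877,  0.07721402, -0.10841031, -0.05040691,
        0.02625481, -0.0221681 ]), 'tau': array([ 2.54500381e-03, -6.29140878e+01,  8.47097039e-01, -3.72759318e+01,
        1.68163731e-02,  1.04975750e-02,  2.66917453e-05]), 'tool_pos': array([ 277.74887154, -559.43141853,  255.38185139]), 'eef_rot': array([[ 8.95678497e-01,  4.44701425e-01, -8.20373383e-04],
       [ 4.44702180e-01, -8.95677117e-01,  1.57263879e-03],
       [-3.54349568e-05, -1.77340058e-03, -9.99998427e-01]]), 'contact_force': array([-0.05497498, -0.31936829,  0.21454013]), 'moment': array([-0.01452908, -0.00710907,  0.03088355]), 'finger_force': 0.0, 'width': 85.42855785146317}
```

View pics/top0.png

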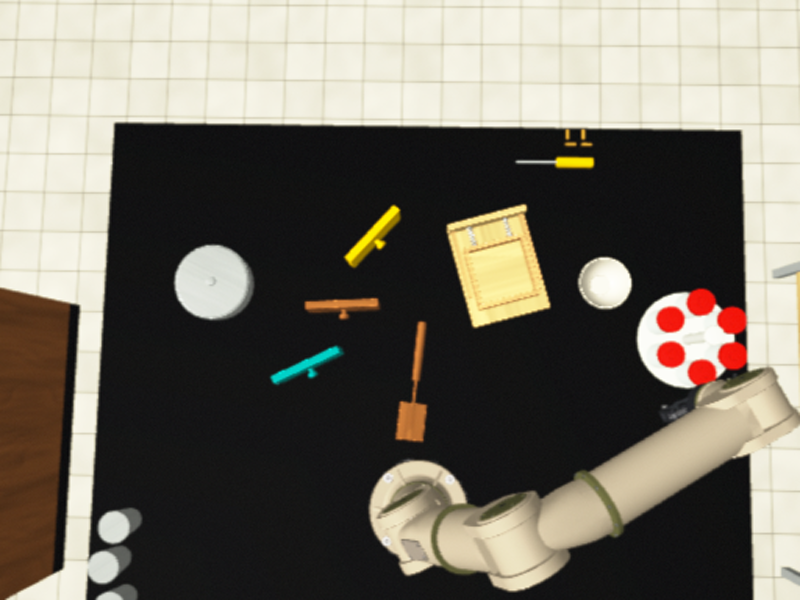

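View pics/side0.png

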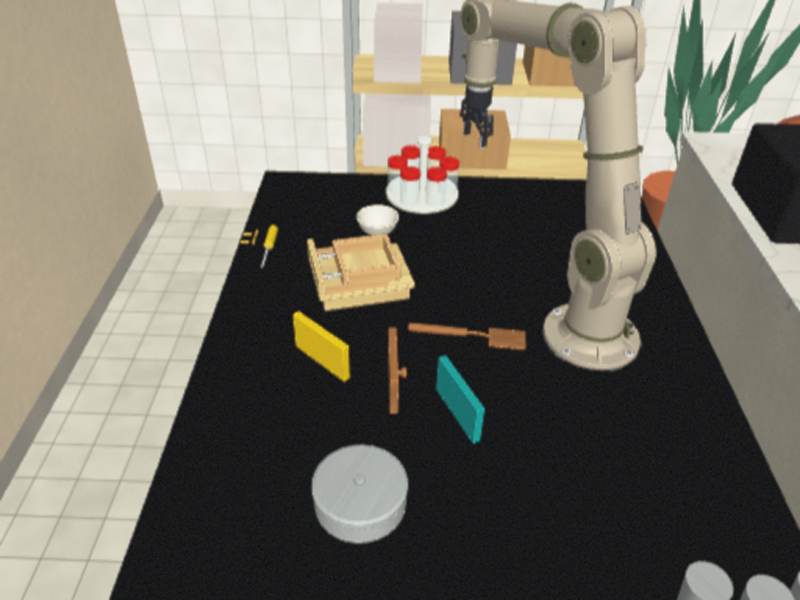

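The top view shows the stand and box around (498,268) of 800x600. These could be taken for the front:
- Brown board with knob, (342,305)
- Turquoise board, (307,365)
- Yellow board, (373,236)
- Brown spatula, (415,380)

I choose the brown board with the knob and check it in a close crop.

```bash
python3 - <<'E'
import cv2,numpy as np
t=cv2.imread("raw_top.png")
a=cv2.resize(t[180:210,190:250],(800,400),interpolation=cv2.INTER_CUBIC)  # unused aspect guard
a=cv2.resize(t[180:215,188:252],None,fx=9,fy=9,interpolation=cv2.INTER_CUBIC)
cv2.imwrite("pics/c1.png",a)
b=cv2.resize(t[126:214,280:360],None,fx=6.5,fy=6.5,interpolation=cv2.INTER_CUBIC)
cv2.imwrite("pics/c2.png",b)
E
```

```text
(no output)
```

View pics/c1.png

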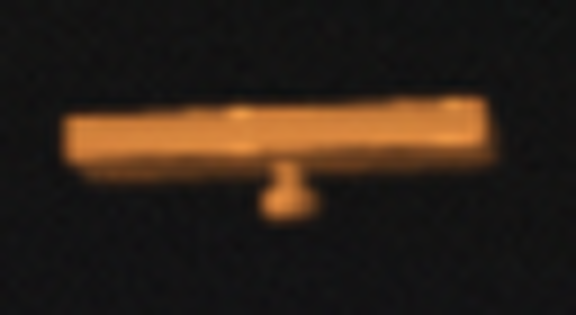

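View pics/c2.png

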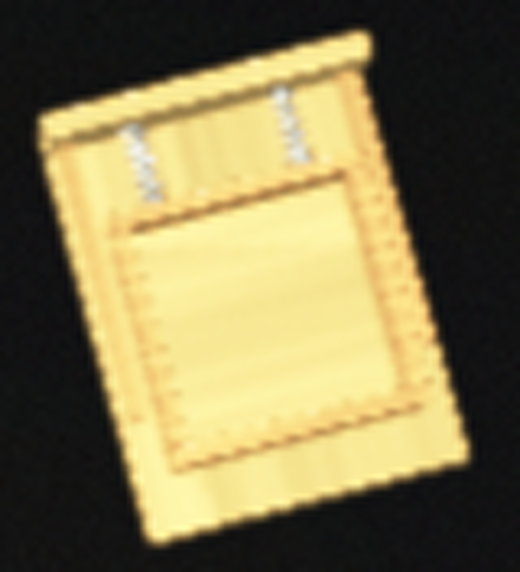

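The crops confirm a brown board with a round knob towards the robot: top corners (64,117), (488,97), (488,143) and (66,162) in c1. The stand's front edge runs (152,545)-(468,460) in c2, and the top of the back stop runs (38,115)-(368,32). Next I fit poses and overlay them as a check.

```bash
cat > h.py <<'E'
import numpy as np,cv2
from scipy.optimize import least_squares
from bench import manip,cams
CM={n:cams.camera_model(n) for n in("side","top")}
def proj(n,P):
    m=CM[n];c=(np.atleast_2d(P)-m["xyz"])@m["rotation"]
    return np.c_[m["cx"]+m["fx"]*c[:,0]/-c[:,2],m["cy"]+m["fy"]*c[:,1]/c[:,2]]
def back(n,uv,z):
    m=CM[n];u,v=uv
    d=m["rotation"]@np.array([(u-m["cx"])/m["fx"],-(v-m["cy"])/m["fy"],-1])
    return m["xyz"]+d*(z-m["xyz"][2])/d[2]
def Rz(a): a=np.radians(a);return np.array([[np.cos(a),-np.sin(a),0],[np.sin(a),np.cos(a),0],[0,0,1.]])
def T(p,P): return np.atleast_2d(P)@Rz(p[2]).T+[p[0],p[1],0]
def box(x0,x1,y0,y1,z0,z1):
    c=[(x,y,z) for x in(x0,x1) for y in(y0,y1) for z in(z0,z1)]
    return [(a,b) for i,a in enumerate(c) for b in c[i+1:] if sum(u!=v for u,v in zip(a,b))==1]
def overlay(n,im,roi,s,items):
    x,y,w,h=roi
    o=cv2.resize(im[y:y+h,x:x+w],None,fx=s,fy=s,interpolation=cv2.INTER_CUBIC)
    for p,segs,col in items:
        for a,b in segs:
            q=((proj(n,T(p,[a,b]))-[x,y]+.5)*s-.5).round().astype(int)
            cv2.line(o,tuple(map(int,q[0])),tuple(map(int,q[1])),col,1)
    return o
E
python3 - <<'E'
from h import *
px=lambda l,o,s:(np.array(l)+.5)/s-.5+o
f=px([(64,117),(488,97),(488,143),(66,162)],[188,180],9)
F=[back("top",p,100) for p in f];print(np.round(F,1))
L=[(9,85,100),(9,-85,100),(-9,-85,100),(-9,85,100)]
r=least_squares(lambda p:(proj("top",T(p,L))-f).ravel(),[500,150,0]);print("front",r.x,np.round(r.fun,2))
s=px([(152,545),(468,460),(38,115),(368,32)],[280,126],6.5)
for z,q in zip((50,50,100,100),s): print(np.round(back("top",q,z),1))
L=[(-34,95,50),(-34,-95,50),(215,95,100),(215,-95,100)]
q=least_squares(lambda p:(proj("top",T(p,L))-s).ravel(),[600,-150,10]);print("stand",q.x,np.round(q.fun,2))
it=[(q.x,box(-34,215,-95,95,0,50),(255,0,0)),(q.x,box(0,150,-75,75,50,100),(0,0,255)),(r.x,box(-9,9,-85,85,0,100),(0,255,0))]
np.savez("p.npz",f=r.x,s=q.x)
t=overlay("top",cv2.imread("raw_top.png"),(185,120,180,100),4.4,it)
d=overlay("side",cv2.imread("raw_side.png"),(185,140,90,130),4.4,it)
e=overlay("side",cv2.imread("raw_side.png"),(185,140,90,130),4.4,[])
cv2.imwrite("pics/o1.png",t);cv2.imwrite("pics/o2.png",np.hstack([d,e]))
E
```

```text
[[490.3 275.5 100. ]
 [501.7 102.  100. ]
 [482.8 101.6 100. ]
 [471.8 274.  100. ]]
front [486.63786453 188.26379372   3.69527705] [ 0.48  0.05 -0.54  0.14 -0.35 -0.1   0.41 -0.09]
[ 439.1 -126.9   50. ]
[ 491.8 -308.8   50. ]
[680.1 -55.7 100. ]
[ 731.2 -243.2  100. ]
stand [ 498.49332865 -208.33045727   15.82523774] [-0.18 -0.2   0.04  0.04  0.69  0.18 -0.56 -0.01]
```

View pics/o1.png

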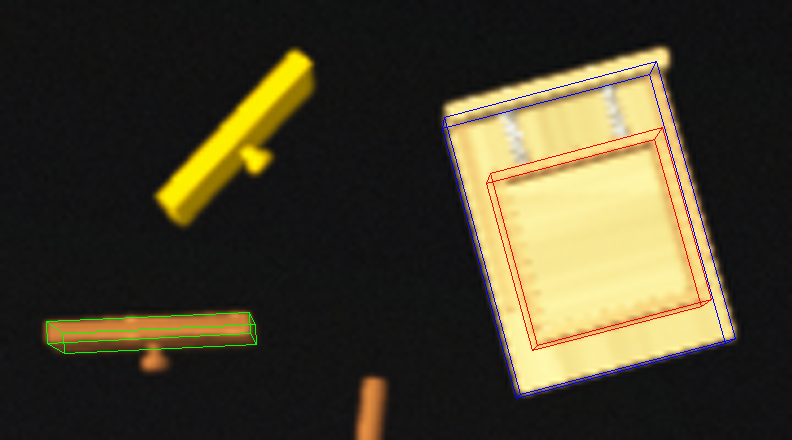

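View pics/o2.png

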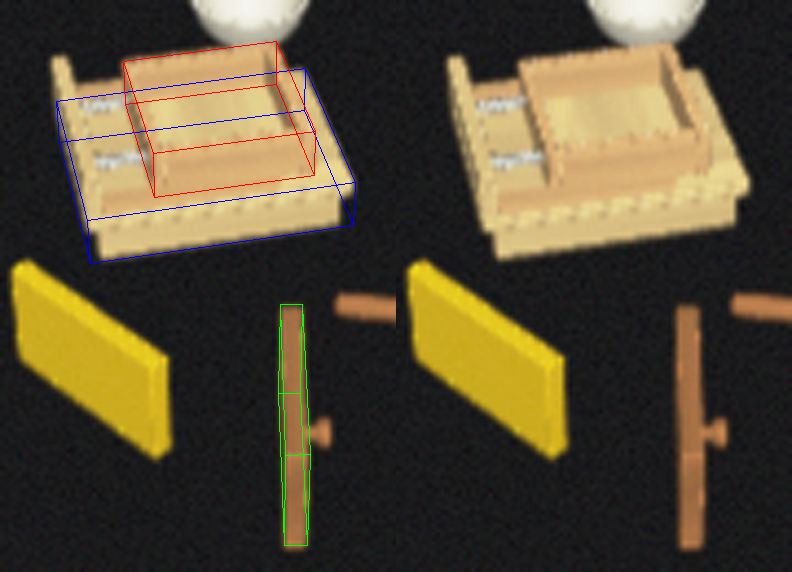

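Fits agree in both cameras to about 2 mm (front at 487,188, yaw 3.7; stand at 498,-208, yaw 15.8). Now I check that the arm can reach both the grasps and the final press.

```bash
cat >> h.py <<'E'
try: P=np.load("p.npz"); f0=P["f"]; s0=P["s"]
except Exception: pass
def Rdown(yaw,sg): # closing line along yaw direction
    y=sg*Rz(yaw)[:,0]; z=np.array([0,0,-1.]); return np.c_[np.cross(y,z),y,z]
def Rpush(yaw,pitch,sg): # fingers point ahead along yaw, pitched down; closing line horizontal
    p=np.radians(pitch); z=Rz(yaw)@[np.cos(p),0,-np.sin(p)]; y=sg*Rz(yaw)[:,1]; return np.c_[np.cross(y,z),y,z]
E
python3 - <<'E'
from h import *
for sg in(1,-1):
    print(sg,[None if j is None else np.round(j) for z in(95,250) for j in[manip.ik([f0[0],f0[1],z],Rdown(f0[2],sg))]])
    for z in(147,250):
        j=manip.ik(T(s0,[-15,0,z])[0],Rdown(s0[2],sg));print(' place',None if j is None else np.round(j))
    for pitch in(0,15,30,45,60,70):
        R=Rpush(s0[2],pitch,sg)
        for x in(-18,5):
            tip=T(s0,[x,0,85])[0]
            j=manip.ik(tip-25*R[:,2],R);print(' push',pitch,x,None if j is None else np.round(j))
E
```

```text
1 [array([ 20.,  28., -56., 104.,  26.,  62., -42.]), array([ 23.,  17., -58.,  93.,  15.,  78., -33.])]
 place [ 40.  17. -24. 101.   7.  64.  30.]
 place [ 40.  12. -23.  93.   5.  76.  32.]
 push 0 -18 [112.  69. -50. 130. -77.  44. -93.]
 push 0 5 [ 121.   86.  -62.  129.  -60.   25. -104.]
 push 15 -18 None
 push 15 5 None
 push 30 -18 None
 push 30 5 None
 push 45 -18 [   9.   12.   39.  133.  -80.   47. -145.]
 push 45 5 [   6.   13.   39.  131.  -82.   46. -146.]
 push 60 -18 [ 42.   8.  -6. 124. -40.  36. 172.]
 push 60 5 [ 37.   9.  -4. 122. -40.  35. 170.]
 push 70 -18 [ 51.  10. -22. 117. -16.  40. 146.]
 push 70 5 [ 50.  12. -24. 115. -14.  39. 142.]
-1 [array([ 30.,  39., -73., 104.,  41.,  69., 128.]), array([ 32.,  24., -73.,  93.,  23.,  80., 140.])]
 place [  22.   15.   -2.  102.    0.   63. -144.]
 place [  23.   10.   -3.   94.    1.   76. -144.]
 push 0 -18 [108.  65. -45. 130. -81.  49.  89.]
 push 0 5 [111.  72. -53. 129. -79.  40.  89.]
 push 15 -18 None
 push 15 5 [115.  62. -64. 133. -78.  23.  75.]
 push 30 -18 None
 push 30 5 [103.  34. -58. 132. -82.  28.  57.]
 push 45 -18 [ 59.  11. -15. 131. -72.  38.  30.]
 push 45 5 [ 58.  12. -17. 129. -73.  35.  29.]
 push 60 -18 [ 50.   8. -14. 124. -39.  35.  -9.]
 push 60 5 [ 48.  10. -15. 122. -37.  34. -13.]
 push 70 -18 [ 42.  10. -13. 118. -19.  40. -32.]
 push 70 5 [ 41.  11. -14. 116. -17.  40. -35.]
```

```bash
python3 - <<'E'
from h import *
R=Rdown(f0[2],1)
manip.command_gripper(55,60)
manip.move_pose([f0[0],f0[1],240],R)
print(manip.line_to([f0[0],f0[1],93],rate=100,until_force=8))
manip.command_gripper(10,50)
s=manip.get_state();print(s["clock"],s["width"],s["finger_force"],s["tool_pos"].round(1),s["contact_force"].round(2))
manip.line_to([f0[0],f0[1],103],rate=40)
s=manip.get_state();print(s["contact_force"].round(2),s["width"])
t=cams.read_camera("top")[:,:,::-1];d=cams.read_camera("side")[:,:,::-1]
cv2.imwrite("raw1t.png",t);cv2.imwrite("raw1s.png",d)
g=[(np.array([*s["tool_pos"][:2],f0[2]]),box(-9,9,-85,85,10,110),(0,255,0))]
cv2.imwrite("pics/g.png",np.hstack([overlay("side",d,(200,170,80,90),5,g),overlay("side",d,(200,170,80,90),5,[])]))
E
```

```text
False
5.2833 17.47482548985395 49.44571852684021 [486.8 188.3  93.3] [-1.45 -1.05  3.88]
[-1.32 -0.44 -2.46] 17.240706679547287
```

View pics/g.png

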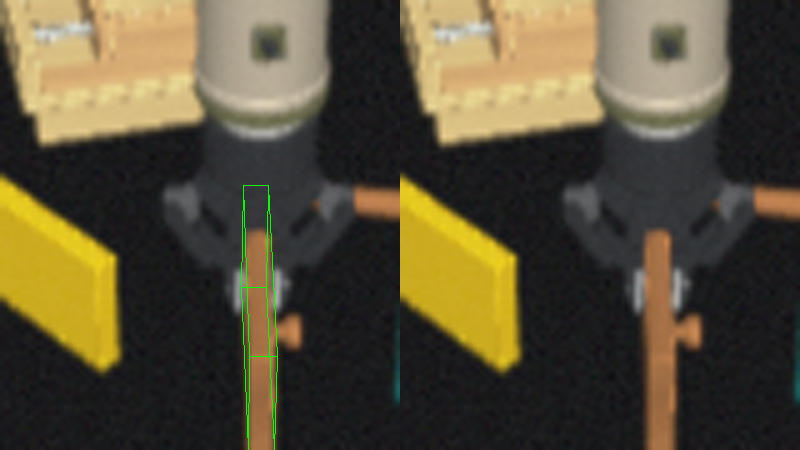

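The board is pinched upright at its top and the overlay matches it (top left corner near (245,230), knob at (290,330)). Next I carry it to just above the ledge and check the centring there.

```bash
python3 - <<'E'
from h import *
p=manip.get_state()["tool_pos"]
manip.line_to([p[0],p[1],250],rate=150)
R=Rdown(s0[2],1); a=T(s0,[-15,0,0])[0]
manip.move_pose([a[0],a[1],260],R)
manip.line_to([a[0],a[1],150],rate=90)
manip.hold(.3)
s=manip.get_state();print(s["clock"],s["tool_pos"].round(1),a.round(1),s["contact_force"].round(2),s["width"])
t=cams.read_camera("top")[:,:,::-1];d=cams.read_camera("side")[:,:,::-1]
cv2.imwrite("raw2t.png",t);cv2.imwrite("raw2s.png",d)
g=[(np.array([*s["tool_pos"][:2],s0[2]]),box(-9,9,-85,85,57,157),(0,255,0)),(s0,box(-34,-34,-95,95,0,50)+box(0,0,-75,75,50,100),(255,0,0))]
A=[overlay("top",t,(293,175,72,45),5.5,x) for x in(g,[])]
B=[overlay("side",d,(200,140,72,60),5.5,x) for x in(g,[])]
cv2.imwrite("pics/pl.png",np.vstack([np.hstack(A),np.hstack(B)]))
E
```

```text
10.075 [ 484.1 -212.5  150.2] [ 484.1 -212.4    0. ] [-0.15 -0.32 -1.65] 17.744827962620377
```

View pics/pl.png

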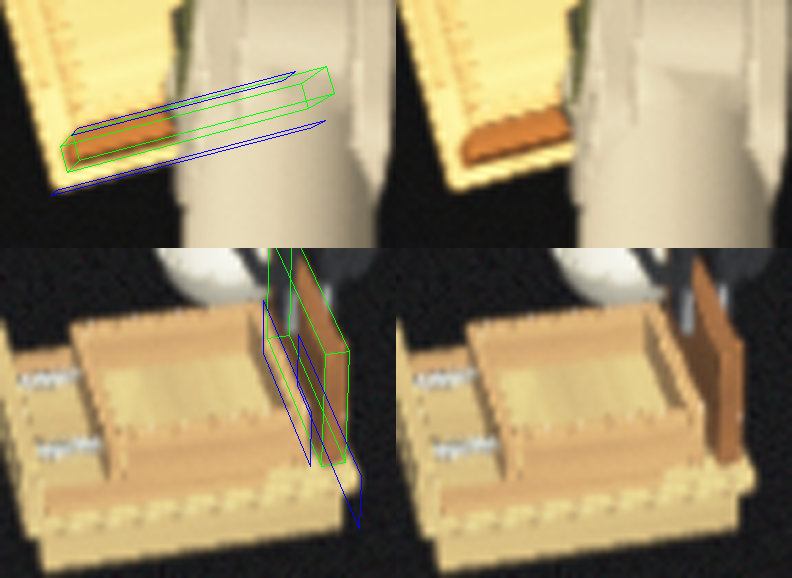

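The board hangs upright over the ledge, with its near end about 3 mm to -y of my prediction (66,165 against 62,160). I set it down, release it, and measure both ends against the ledge with the arm out of the way.

```bash
python3 - <<'E'
from h import *
p=manip.get_state()["tool_pos"]; a=T(s0,[-15,0,0])[0]
print(manip.line_to([a[0],a[1],136],rate=15,until_force=3))
s=manip.get_state();print(s["tool_pos"].round(1),s["contact_force"].round(2))
manip.command_gripper(38,30)
s=manip.get_state();print(s["tool_pos"].round(1),s["width"])
manip.line_to([a[0],a[1],230],rate=90)
b=T(s0,[-110,150,0])[0]
try: manip.line_to([b[0],b[1],260],rate=200)
except manip.MotionError as e: print(e)
t=cams.read_camera("top")[:,:,::-1];d=cams.read_camera("side")[:,:,::-1]
print(manip.get_state()["clock"])
cv2.imwrite("raw3t.png",t);cv2.imwrite("raw3s.png",d)
A=overlay("top",t,(293,170,72,45),8,[])
B=overlay("side",d,(238,158,44,80),7,[]) 
h=max(A.shape[0],B.shape[0]);c=np.zeros((h,0,3),np.uint8)
B=cv2.resize(overlay("side",d,(238,150,36,60),6,[]),None,fx=1,fy=1)
h=max(A.shape[0],B.shape[0])
pad=lambda x:np.vstack([x,np.zeros((h-x.shape[0],x.shape[1],3),np.uint8)])
o=np.hstack([pad(A),pad(B)]);print(o.shape);cv2.imwrite("pics/rel.png",o)
E
```

```text
True
[ 484.1 -212.4  143.3] [-1.35 -0.25  5.8 ]
[ 483.3 -212.3  142.3] 38.073110506644575
13.3417
(360, 792, 3)
```

View pics/rel.png

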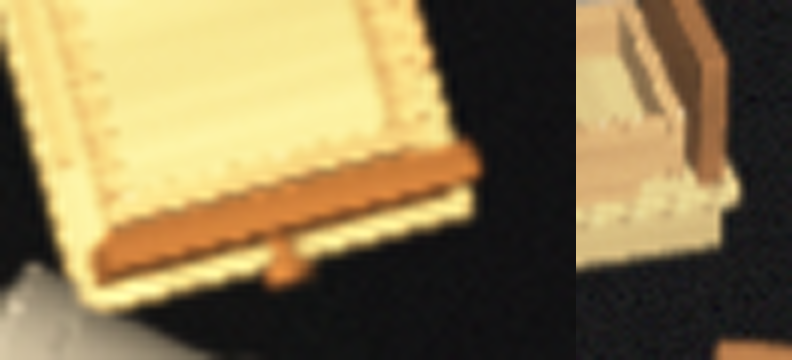

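```bash
cat >> h.py <<'E'
from scipy.optimize import minimize
S=8
def render(n,roi,p,solids):
    x,y,w,h=roi; m=np.zeros((h*S,w*S),np.uint8)
    for so in solids:
        q=((proj(n,T(p,so))-[x,y]+.5)*S-.5).astype(np.float32)
        cv2.fillConvexPoly(m,np.round(cv2.convexHull(q)*16).astype(np.int32),255,shift=4)
    return cv2.resize(m,(w,h),interpolation=cv2.INTER_AREA)/255.
def fit(n,soft,roi,p0,solids):
    x,y,w,h=roi; s=soft[y:y+h,x:x+w]
    c=lambda d:((cv2.GaussianBlur(render(n,roi,np.array(p0)+d,solids),(0,0),.6)-s)**2).sum()
    r=minimize(c,[0,0,0],method="Nelder-Mead",options=dict(initial_simplex=[[0,0,0],[5,0,0],[0,5,0],[0,0,2]],xatol=.02,fatol=1e-3))
    return np.array(p0)+r.x,r.fun
def C(*b): return np.array([v for s in box(*b) for v in s],float)
def front(z=0):
    k=[(x,11*np.cos(t),z+40+11*np.sin(t)) for x in(-24,-30) for t in np.arange(0,6.28,.3)]
    k2=[(x,6*np.cos(t),z+40+6*np.sin(t)) for x in(-9,-24) for t in np.arange(0,6.28,.3)]
    return [C(-9,9,-85,85,z,z+100),np.array(k),np.array(k2)]
STAND=[C(-34,215,-95,95,38,50),C(200,215,-95,95,50,100),C(0,150,-75,75,50,100)]
def soft_any(im): return np.clip((cv2.GaussianBlur(im.max(2).astype(float),(0,0),.01)-35)/120,0,1)
def soft_orange(im): # against yellow wood or black: red minus green
    im=im.astype(float); return np.clip((im[...,2]-im[...,1]-25)/45,0,1)
E
python3 - <<'E'
from h import *
t0=cv2.imread("raw_top.png");t3=cv2.imread("raw3t.png")
print("px",t3[190,320],t0[190,215],t0[180,320],t0[195,320],t0[165,288])
sa=soft_any(t0)
print("stand",s0,fit("top",sa,(280,122,80,95),s0,STAND))
a=np.array([*T(s0,[-15,0,0])[0][:2],s0[2]])
print("exp",a,"front now",fit("top",soft_orange(t3),(300,182,60,30),a,front(50)))
print("front at first",f0,fit("top",soft_orange(t0),(188,178,64,36),f0,front(0)))
E
```

```text
px [161 241 252] [18 18 19] [154 237 250] [113 192 228] [19 18 19]
stand [ 498.49332865 -208.33045727   15.82523774] (array([ 499.53413704, -208.87751725,   16.02897271]), np.float64(41.26895078544729))
exp [ 484.06185917 -212.42101817   15.82523774] front now (array([ 486.91464119, -211.38362111,   15.52605459]), np.float64(15.04402870872807))
front at first [486.63786453 188.26379372   3.69527705] (array([488.24902146, 191.19989867,   3.38139643]), np.float64(37.77874529028266))
```

The fit puts the board 12.8 mm before the box face, about 1 mm off centre, yaw within 0.5°, so it stands well. Now I press with the two fingertips straddling the knob, low on the face and within the box's height.

```bash
cat >> h.py <<'E'
s1=np.array([499.5,-208.9,15.9]); PITCH=55
RP=Rpush(s1[2],PITCH,-1)
def tcp(x,y,z): return T(s1,[x,y,z])[0]-25*RP[:,2] # fingertip centre in stand frame
ex=Rz(s1[2])[:,0]
E
python3 - <<'E'
from h import *
manip.command_gripper(45,60)
for q in[(-95,1,150),(-75,1,66),(-30,1,66),(15,1,66)]:
    j=manip.ik(tcp(*q),RP);print(q,None if j is None else j.round())
manip.move_pose(tcp(-95,1,150),RP)
manip.line_to(tcp(-75,1,66),rate=90)
manip.hold(.3)
s=manip.get_state();print(s["clock"],s["tool_pos"].round(1),tcp(-75,1,66).round(1),s["contact_force"].round(2),s["width"],s["joint_pos"].round())
t=cams.read_camera("top")[:,:,::-1];d=cams.read_camera("side")[:,:,::-1]
cv2.imwrite("raw4t.png",t);cv2.imwrite("raw4s.png",d)
E
```

```text
(-95, 1, 150) [ 89.  -2. -39. 126. -45.  49.   5.]
(-75, 1, 66) [ 91.  12. -47. 129. -44.  33.   7.]
(-30, 1, 66) [ 88.  16. -52. 127. -37.  28.  -4.]
(15, 1, 66) [ 83.  20. -53. 123. -28.  24. -15.]
15.725 [ 413.3 -232.7   86.7] [ 413.3 -232.4   86.5] [-0.91  0.57 -0.62] 44.88246343855709 [ 86.  11. -41. 129. -46.  34.   9.]
```

```bash
python3 - <<'E'
from h import *
F0=manip.get_state()["contact_force"]
fx=lambda: -(np.mean([(manip.hold(.02),manip.get_state()["contact_force"]-F0)[1] for _ in range(5)],0))@ex
manip.line_to(tcp(-40,1,66),rate=40)
manip.hold(.2);F0=manip.get_state()["contact_force"]
x=-40
while x<0:
    x+=1.5; manip.line_to(tcp(x,1,66),rate=15)
    f=fx(); s=manip.get_state(); print(x,round(f,2),(s["contact_force"]-F0).round(1),end=" | ")
    if f>3: break
s=manip.get_state();print(s["clock"],s["tool_pos"].round(1))
t=cams.read_camera("top")[:,:,::-1];d=cams.read_camera("side")[:,:,::-1]
cv2.imwrite("raw5t.png",t);cv2.imwrite("raw5s.png",d)
B=overlay("side",d,(195,145,95,65),8,[]);print(B.shape);cv2.imwrite("pics/pr.png",B)
np.save("F0.npy",np.append(F0,x))
E
```

```text
-38.5 0.56 [ 0.5 -1.1  0.3] | -37.0 0.35 [-0.2 -0.6  0.9] | -35.5 0.69 [ 0.2 -0.4  0.6] | -34.0 0.75 [0.5 0.3 0.4] | -32.5 0.23 [ 0.1 -0.5 -0. ] | -31.0 0.74 [-0.7 -1.1  0.2] | -29.5 1.01 [-0.9 -1.9  0.4] | -28.0 0.98 [-0.7 -0.9 -0.5] | -26.5 1.29 [-1.7 -1.2 -0.2] | -25.0 2.05 [-1.7 -1.  -0.9] | -23.5 2.3 [-2.8 -1.4 -1.1] | -22.0 1.42 [-1.7 -0.7 -0. ] | -20.5 2.33 [-2.6 -0.8  0.7] | -19.0 3.7 [-3.6 -1.1  0.3] | 21.7167 [ 467.2 -217.    86.5]
(520, 760, 3)
```

View pics/pr.png

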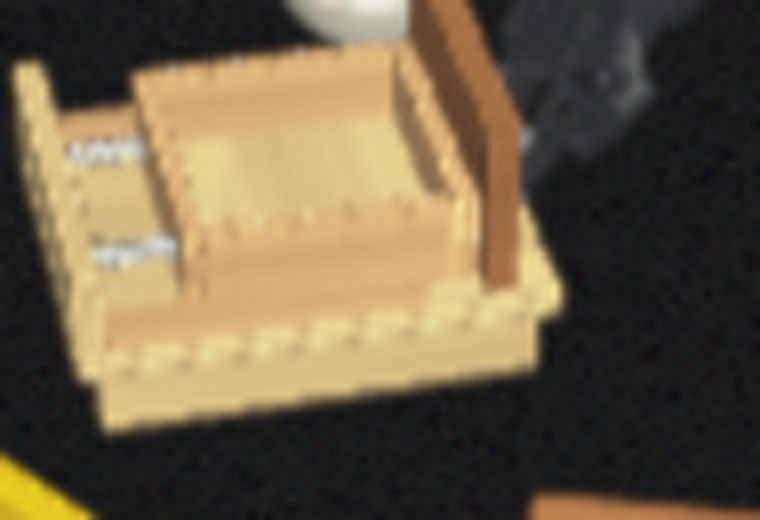

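The board stands upright at the box with its near edge at (500,200), and the fingers are on its knob side. Now I press on gently, logging force against travel; the known spring rate gives a cross-check.

```bash
python3 - <<'E'
from h import *
v=np.load("F0.npy");F0=v[:3];x=v[3]
def fx(n=8):
    l=[]
    for _ in range(n): manip.hold(.03); l.append(manip.get_state()["contact_force"]-F0)
    return np.mean(l,0)
X=[];Y=[]
while x<8:
    x+=2; manip.line_to(tcp(x,1,66),rate=15)
    v=fx(); f=-v@ex; X.append((manip.get_state()["tool_pos"]-tcp(0,1,66))@ex);Y.append(f)
    print(x,round(X[-1],1),round(f,2),v.round(1),end=" | ")
    if f>9.3: break
print(np.polyfit(X,Y,1), manip.get_state()["clock"])
t=cams.read_camera("top")[:,:,::-1];d=cams.read_camera("side")[:,:,::-1]
cv2.imwrite("raw6t.png",t);cv2.imwrite("raw6s.png",d)
np.save("F0.npy",np.append(F0,x))
t3=cv2.imread("raw3s.png")
p3=np.array([486.9,-211.4,15.5])
for im,n,p in((t3,"before",p3),(d,"now",p3+18*ex*[1,1,0])):
    print(n,fit("side",soft_orange(im),(240,130,36,60),p,[C(-9,9,-85,85,50,150)]))
E
```

```text
-17.0 -17.1 4.96 [-4.9 -1.1  1. ] | -15.0 -15.1 5.61 [-5.4 -1.4  1.7] | -13.0 -13.3 6.76 [-6.6 -1.5  2.7] | -11.0 -11.4 7.6 [-7.6 -1.   3.4] | -9.0 -9.6 9.05 [-8.9 -1.7  3.7] | -7.0 -7.7 10.45 [-10.3  -2.    4.8] | [ 0.593547   14.74576704] 25.1167
before (array([ 4.65129435e+02, -1.83561066e+02,  3.66911208e-01]), np.float64(149.85549155089592))
now (array([ 490.75428235, -189.10879021,    1.47835329]), np.float64(128.95232975237357))
```

```bash
cat >> h.py <<'E'
def drawer_shift(imA,imB):
    # match strips along drawer's back rim, report mm along ex from 1-D search by warping along projected motion
    out=[]
    for y in(-60,-30,0,30,60):
        prof=[]
        g=np.arange(100,190,.5)
        for im in(imA,imB):
            q=proj("side",T(s1,np.c_[g,np.full(len(g),y),np.full(len(g),100.)])).astype(np.float32)
            pr=cv2.remap(im.astype(np.float32).sum(2),q[:,:1],q[:,1:],cv2.INTER_CUBIC).ravel(); prof.append(pr)
        A,B=prof; w=slice(70,116) # around x=135..158
        cost=[((A[w]-np.interp(g[w]+d,g,B))**2).sum() for d in np.arange(0,30,.25)]
        out.append(np.argmin(cost)*.25)
    return out
E
python3 - <<'E'
from h import *
a=cv2.imread("raw3s.png")
print(drawer_shift(a,cv2.imread("raw4s.png")),drawer_shift(a,cv2.imread("raw5s.png")),drawer_shift(a,cv2.imread("raw6s.png")))
v=np.load("F0.npy");F0=v[:3];x=v[3]
def fx(n=15):
    l=[]
    for _ in range(n): manip.hold(.03); l.append(manip.get_state()["contact_force"]-F0)
    return np.mean(l,0)
for dz in(.3,.6):
    manip.line_to(tcp(x,1,66+dz),rate=10); v=fx(); print(dz,v.round(2),round(-v@ex,2),(manip.get_state()["tool_pos"]-tcp(x,1,66)).round(2))
    if v[2]<1: break
np.save("F0.npy",[*F0,x,dz]); print(manip.get_state()["clock"])
cv2.imwrite("raw7s.png",cams.read_camera("side")[:,:,::-1])
print(drawer_shift(a,cv2.imread("raw7s.png")))
E
```

```text
[np.float64(0.0), np.float64(0.0), np.float64(0.0), np.float64(0.0), np.float64(0.0)] [np.float64(5.5), np.float64(6.25), np.float64(4.5), np.float64(4.0), np.float64(6.5)] [np.float64(16.75), np.float64(16.25), np.float64(15.75), np.float64(16.5), np.float64(17.0)]
0.3 [-8.14 -1.92  1.28] 8.36 [-0.78 -0.25 -0.23]
0.6 [-7.69 -2.3  -0.54] 8.03 [-0.98 -0.34 -0.12]
26.7167
[np.float64(16.25), np.float64(16.0), np.float64(15.5), np.float64(16.0), np.float64(16.5)]
```

The drawer has moved 16.0 mm by image, which means 8.0 N, and the wrist reads 8.0 N along the push, so the two agree. I advance the last 4 mm.

```bash
python3 - <<'E'
from h import *
v=np.load("F0.npy");F0=v[:3];x,dz=v[3:]
def fx(n=15):
    l=[]
    for _ in range(n): manip.hold(.03); l.append(manip.get_state()["contact_force"]-F0)
    return np.mean(l,0)
a=cv2.imread("raw3s.png")
for q in(2,2):
    x+=q; dz+=.15; manip.line_to(tcp(x,1,66+dz),rate=10); v=fx(); print(x,v.round(2),round(-v@ex,2))
manip.hold(1); v=fx(); print(v.round(2),round(-v@ex,2))
b=cams.read_camera("side")[:,:,::-1]; t=cams.read_camera("top")[:,:,::-1]; cv2.imwrite("raw8s.png",b);cv2.imwrite("raw8t.png",t)
print(drawer_shift(a,b),manip.get_state()["clock"])
np.save("F0.npy",[*F0,x,dz])
# gap board back face to box rim, and upright: brown/wood edge along x at rim height and at top, several y
for z,ys in((150,(80,60,40)),(100,(60,70))):
    for y in ys:
        g=np.arange(-30,50,1.); q=proj("side",T(s1,np.c_[g,np.full(80,y),np.full(80,float(z))])).astype(np.float32)
        p=cv2.remap(b.astype(np.float32)[...,1].copy(),q[:,:1],q[:,1:],cv2.INTER_CUBIC).ravel()
        print(z,y,p[::4].astype(int))
E
```

```text
-5.0 [-8.68 -2.91 -0.67] 9.14
-3.0 [-9.5  -3.01 -0.87] 9.96
[-9.64 -2.86 -0.62] 10.06
[np.float64(19.25), np.float64(20.0), np.float64(20.25), np.float64(18.75), np.float64(20.5)] 30.0667
150 80 [ 51  49  43  43  54  52  42  44  80 106 111 112 110  82  71  68  79 164
 181 175]
150 60 [ 50  56  53  41  40  44  48  52  71 104 112 110 108  86  70  67  77 125
 170 173]
150 40 [ 51  48  50  54  56  54  50  66  97 112 113 111 101  77  71  69  75 120
 177 164]
100 60 [ 24  27  27  42  55  55  72  97 105 105 103  86  80 135 188 182 131 121
 124 160]
100 70 [ 26  24  29  46 107 139  94 100 103 101 101  96  85 145 190 211 194 163
 155 168]
```

```bash
python3 - <<'E'
from h import *
b=cv2.imread("raw8s.png"); a=cv2.imread("raw3s.png")
for im,x in((a,-13),(b,11)):
    g=np.arange(60,111,2.5); q=proj("side",T(s1,np.c_[np.full(len(g),x),g,np.full(len(g),150.)])).astype(np.float32)
    print(cv2.remap(im.astype(np.float32)[...,2].copy(),q[:,:1],q[:,1:],cv2.INTER_CUBIC).ravel().astype(int))
# other end, from the top picture: row along y
for n,x in(("raw3t.png",-13),("raw8t.png",11)):
    im=cv2.imread(n)
    for sg in(1,-1):
        g=sg*np.arange(60,111,2.5); q=proj("top",T(s1,np.c_[np.full(len(g),x),g,np.full(len(g),150.)])).astype(np.float32)
        print(n,sg,cv2.remap(soft_orange(im).astype(np.float32),q[:,:1],q[:,1:],cv2.INTER_LINEAR).ravel().round(1))
E
```

```text
[165 166 165 164 163 163 163 164 168 173 178 177 174 170 168 165 161 161
 162 163 162]
[164 165 166 165 165 165 164 164 165 170 175 177 175 173 169 164 160 158
 156 151 143]
raw3t.png 1 [1.  1.  1.  1.  1.  1.  1.  1.  1.  1.  1.  0.9 0.8 0.6 0.2 0.  0.  0.1
 0.1 0.  0. ]
raw3t.png -1 [1.  1.  1.  1.  1.  1.  1.  1.  0.9 0.5 0.2 0.  0.  0.  0.  0.  0.  0.
 0.  0.  0. ]
raw8t.png 1 [1.  1.  1.  1.  1.  1.  1.  1.  1.  1.  1.  0.9 0.8 0.6 0.3 0.  0.  0.
 0.1 0.  0. ]
raw8t.png -1 [1.  1.  1.  1.  1.  1.  1.  1.  1.  0.8 0.4 0.  0.  0.  0.  0.  0.  0.
 0.  0.  0. ]
```

```bash
python3 -c "
from bench import manip
print(manip.sign_off())"
```

```text
the job is handed in; nothing more can be done
None
```

I stood the front upright on the ledge, knob outward and about 1.5 mm off centre. At hand-in the fingertips held it pressed against the box at about 10 N, with the drawer 20 mm in; the near half measured flat, but the far end was hidden from the cameras and not checked.

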